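# Mount the board holder on its ball stand and latch it

## Task

Put the board-holder head onto the ball of the bench stand and press it straight down until its socket is fully home and its foot sits flat on the stand's round plate, then press the latch lever right down and let go. The head goes home against strong spring noses and the plate's height is not measured, so feel for the stop and press gently, never leaning on it with more than about 30 N. Leave the other things on the bench where they are.

Things in the scene. Friction and masses are not known exactly. Their poses are not given: they have to be found in the camera images.
- head: Board-holder head, loose, about 0.45 kg, upright on the bench. Origin: underside, on its socket's axis; z up, x towards the lever. Aluminium housing 52 (x) x 44 (y) x 47 mm high, centred on the origin; grip it by its flat y faces. Foot 6 mm thick from x = -44 to +66 mm, 40 mm wide. A small circuit board is clamped on its -x side (to x = -86 mm, 50 mm wide, 25 mm up).
- socket (a point): Middle of the socket's mouth in the head's underside. Square socket 32 mm wide, 42 mm deep, mouth flared to 40 mm. Two spring noses inside take about 8 to 20 N to push past the ball (the head's weight is not enough): they meet it when the underside is about 14 mm above the plate and resist until about 3 mm above it.
- head_grip (a point): Centre of the head's housing, 25 mm above its underside, on the socket axis.
- lever (a joint): Latch lever of the head: plate 20 mm wide, 46 mm long, hinged at the head's x = +24 mm, 49 mm above its underside, pointing to +x. 0 = raised 37 degrees above level, 0.65 rad = fully down (level). Stiff: 6 to 10 N on its pad moves it; it stays where left. It drives a lock pin under the ball and goes fully down only when the head is fully home.
- lever_pad (a point): Point on the lever's upper face, 34 mm from its hinge, where it is pressed.
- stand: Ball stand bolted to the bench; origin: middle of its underside, on the ball's axis. A level round plate 150 mm across rides on a column; in its middle a steel ball 30 mm across on a neck, centre 24 mm above the plate's top. Plate top is 58 to 86 mm above the bench (not measured: feel or see it) and does not give. Home, the head's underside rests on it, ball on the socket's axis; any yaw.
- can_a: Bystander: square aluminium can 34 mm wide, 61 mm high; origin under its centre.
- can_b: Bystander: square aluminium can 30 mm wide, 55 mm high; origin under its centre.
- tube: Bystander: black round valve 32 mm across, 57 mm high; origin under its centre.
- spool: Bystander: grey ring-shaped spool 52 mm across, 34 mm high; origin under its centre.
- driver: Bystander: screwdriver 170 mm long lying along its x.
- dish: Bystander: steel dish 80 mm across, 25 mm high; origin under its centre.
- knob_part: Bystander: black control knob 34 mm across, 20 mm high; origin under its centre.
Mind the look-alikes: they are no part of the job. Of the things like the head, leave any that is purple; of the rest the smaller one is meant.

How it is judged (in metres and radians):
On the way, in this order (a step that is already met when the one before it is completed fails the run):
1. the head stands upright on the ball of the stand, its foot on the plate (stand_head_c0), with its lever still up (horizontal distance between head and stand below 0.004 m and z of head in the frame of stand below 0.0885 m and angle between head's own z axis and vertical below 0.03 rad and contact force between head and stand_head_c0 above 1 N and value of joint lever below 0.3 rad), for 0.2 s.
2. the latch lever is pressed fully down (horizontal distance between head and stand below 0.004 m and z of head in the frame of stand below 0.0885 m and angle between head's own z axis and vertical below 0.03 rad and value of joint lever above 0.58 rad), for 0.2 s.
At the end, for the whole second after the job is handed in: The head is home on the stand: socket within 4 mm of the ball axis, tilt under 0.03 rad, underside at most 88.5 mm above the stand underside, borne by the stand and still, lever at 0.58 rad or more (its lock pin allows that only when home) (all of step 2 and contact force between head and stand above 1 N and linear speed of head below 0.02 m/s); the robot touches nothing.
It fails at once if the head is pressed on the plate of the stand with more than 60 N (contact force between head and stand_head_c0 above 60 N).
It fails at once if a bystander is moved by more than 30 mm (distance of any of can_a, can_b, tube, spool, driver, dish, knob_part from where it was at the start of the episode above 0.03 m).
It also fails if it takes over 61 s, if anything falls off the work surface, if the arm or the gripper's body presses on something with over 40 N, if the wrist force passes 120 N, or if a joint passes its speed limit or range.

## Robot

A 6-joint arm with a two-finger parallel gripper is mounted at the origin on the work surface. World frame = base frame: x ahead of the robot, y to its left, z up, the work surface at z = 0. Lengths are in mm, angles in rad, forces in N, time in s.
With the tool pointing down it reaches from about 300 to 775 mm from the base axis. Payload 14.6 kg.
Tool frame: the origin (TCP) lies at the very end of the fingers, on their centre line; the grasp point (between the pads) lies 19 mm behind it; z points along the fingers, y is the line along which they close (so a half turn about z gives the same grasp; the last joint's range is limited). The gripper opens to 94 mm and grips with 3 to 60 N. Pads are 16 mm wide; open, the fingers measure 119 mm over their backs; the gripper's body (75 mm by 177 mm) begins 78 mm behind the grasp point.
Start: joints at [-1.234, 0.3, 1.521, -0, 1.321, -0.067], TCP at [216.096, -505.759, 205.446] pointing down, gripper open.
Joint ranges: [-3.03, 3.03], [-0.79, 2.21], [0.23, 2.52], [-1.04, 4.18], [0, 3.07], [-2.55, 2.55]. Speed limits (rad/s): [2.22, 2.22, 2.57, 3.14, 3.14, 3.14].

## Interface

Orientations are given as [roll, pitch, yaw] about the fixed x, y, z axes, in that order (R = Rz(yaw) Ry(pitch) Rx(roll)).
In Python, from cell import manip, eyes, ticket gives the robot as it stands. The module is installed in compiled form; this text tells all that it offers.
- The arm moves only by the tool arm_command, never from a script. Its argument "plan" is a list of rows, each a list of 5 numbers: the opening, from -1 (shut) to 1 (fully open), then the shift along the tool's x, y, z in m, then the turn about the tool's z in rad. In form: [[jaw, dx, dy, dz, roll], ...]. A call has 1 to 20 rows; each row shifts and turns the commanded pose from where the row before left it, along the tool's axes as they then stand; what a row does not reach is not made up. A row lasts 1/8 s, in which the tool goes at most 62.5 mm and 10.7 degrees, less where a joint would pass 70% of its speed; a pose out of reach is approached as far as the arm can. A call is refused whole if a number of a shift passes 0.0625 or a number of a turn 0.188, either way. A call with a gripper value outside its range is refused whole. The fingers move at their own pace and stop on an object; "newtons" is the grip in N (left out, the last holds). Time passes only in rows, so rows that do not move let the fingers close. It gives the time, the measured TCP pose, the force, the opening and the grip force at its end, in the units of the state.
- manip.read_state(): the state, without advancing time (a new reading comes with each control period).
- eyes.camera(name): name is "scene" or "top"; returns a dict with "img" (384x512x3 uint8, blue, green, red), "z_map" (384x512 float32, mm along the optical axis (not along the pixel's ray), 0 where there is no reading), "fx", "fy", "cx", "cy" (pixels), "dist" ([k1, k2, p1, p2, k3] as OpenCV has them; the pictures are not rectified), "eye" and "orientation" of the camera in the world. Camera axes: x right, y down, z forward; pixel columns grow to the right and rows downward; lengths in mm; the calibration is good to about 2 mm. A picture is of the moment at which its call begins.
- ticket.sign_off(): hands the job in; it is judged then, once.
The state is a dict: "clock": time; "joints": joint angles; "qd": joint speeds; "effort": joint torques, N m; "eef_pos": TCP position; "eef_rot": TCP orientation; "wrist_force": force on the tool from outside, world axes, zero at the start; "moment": the same for the moment, N m; "finger_gap": finger opening in mm; "finger_force": force on a finger pad.
Only numpy, scipy, OpenCV 4.12 (cv2) and the standard library are available. Lean on these libraries where they do the work, as an engineer would, in place of code of your own. Each camera call takes 0.05 s, during which the arm holds its last target. There are 200 camera calls.

## Working session

There is one attempt and no reset: what is moved stays moved. The work goes in short steps, Python scripts to look and compute and a tool call to move; the robot and the scene stay as the last step left them, time stands still between calls to the robot, and variables do not carry over. Pictures are saved under pics/ and viewed, at most 10 in all, crops included, and the job is handed in when it is done.

Besides the shell and the picture viewer there is one more tool, called after "Call:" by a JSON object that holds its "name" and its "arguments". arm_command: Moves the arm, as the interface text tells. Its arguments: {"type":"object","properties":{"plan":{"type":"array"},"newtons":{"type":"number"}},"required":["plan"]}

```bash
mkdir -p pics; cat > h.py <<'E'
import numpy as np,cv2
from cell import manip,eyes,ticket
from scipy.spatial.transform import Rotation as R
def cloud(c):
    z=c["z_map"];h,w=z.shape
    K=np.array([[c["fx"],0,c["cx"]],[0,c["fy"],c["cy"]],[0,0,1]])
    uv=np.stack(np.meshgrid(np.arange(w),np.arange(h)),-1).reshape(-1,1,2).astype(float)
    n=cv2.undistortPoints(uv,K,np.array(c["dist"],float)).reshape(h,w,2)
    P=np.dstack([n*z[...,None],z])
    o=np.array(c["orientation"],float)
    M=o if o.shape==(3,3) else R.from_euler('xyz',o).as_matrix()
    W=P@M.T+np.array(c["eye"]); W[z==0]=np.nan
    return W
E
python3 - <<'E'
from h import *
for n in("scene","top"):
    c=eyes.camera(n);cv2.imwrite(f"pics/{n}0.png",cv2.resize(c["img"],(768,576),interpolation=cv2.INTER_CUBIC))
    W=cloud(c);np.savez(f"{n}0.npz",W=W,img=c["img"]);print(n,c["eye"],c["orientation"],c["fx"],c["dist"])
    print(np.round(W[60:384:60,60:512:80].reshape(-1,3)).tolist())
print(manip.read_state())
E
```

```text
scene [1276.44881939 -307.72155666  909.99249801] [-2.39544094  0.01763805  1.15827385] 429.65337172807756 [-0.11798222  0.          0.          0.          0.        ]
[[-250.0, -433.0, 141.0], [-1386.0, -35.0, -572.0], [234.0, 19.0, 271.0], [-67.0, 448.0, 2.0], [57.0, 751.0, -3.0], [18.0, 1281.0, -144.0], [-93.0, -492.0, -2.0], [37.0, -227.0, -2.0], [164.0, 22.0, 3.0], [275.0, 269.0, 0.0], [387.0, 517.0, 0.0], [643.0, 577.0, 168.0], [222.0, -521.0, 1.0], [327.0, -292.0, 1.0], [424.0, -74.0, -2.0], [521.0, 141.0, -3.0], [622.0, 354.0, -0.0], [740.0, 548.0, 28.0], [453.0, -546.0, -1.0], [541.0, -343.0, -2.0], [630.0, -149.0, 1.0], [714.0, 41.0, -2.0], [802.0, 230.0, -0.0], [931.0, 352.0, 89.0], [730.0, -530.0, 130.0], [716.0, -384.0, 1.0], [817.0, -215.0, 48.0], [927.0, -78.0, 131.0], [946.0, 134.0, -4.0], [830.0, 810.0, -749.0], [793.0, -587.0, 2.0], [891.0, -411.0, 70.0], [926.0, -260.0, -1.0], [765.0, 64.0, -750.0], [899.0, 345.0, -744.0], [1041.0, 636.0, -751.0]]
top [ 464.74089957   28.28343644 1490.73826838] [-3.06882541 -0.01083818 -1.54619333] 498.61119441442963 [-0.11629241 
[... 845 characters left out ...]
0, -383.0, 541.0]]
{'clock': 0.1, 'joints': array([-1.23361228e+00,  3.00402927e-01,  1.52151750e+00, -2.84389909e-05,
        1.32072364e+00, -6.65915083e-02]), 'qd': array([-0.00045054, -0.00307979, -0.00216465, -0.00180948, -0.00024735,
       -0.00016538]), 'effort': array([ 4.68132130e-03, -5.32641757e+01, -3.53284514e+01,  7.10295467e-02,
        2.35006335e-02, -7.90301056e-05]), 'eef_pos': array([ 216.00561051, -505.54446697,  204.95062887]), 'eef_rot': array([-3.14054174e+00, -4.24776149e-05,  4.03782589e-01]), 'wrist_force': array([ 0.68651065, -0.11631337, -0.08619347]), 'moment': array([ 0.0694823 , -0.0384119 ,  0.01127827]), 'finger_force': 0.0, 'finger_gap': 93.84320393644506}
```

View pics/scene0.png

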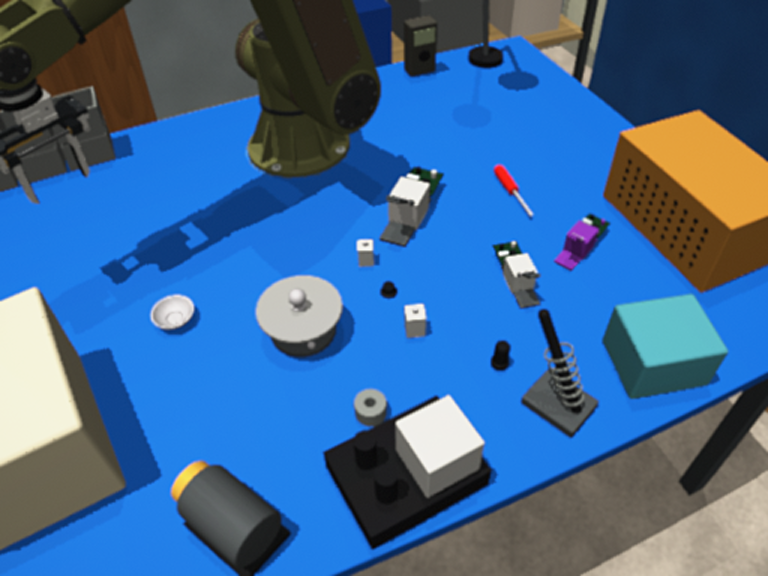

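View pics/top0.png

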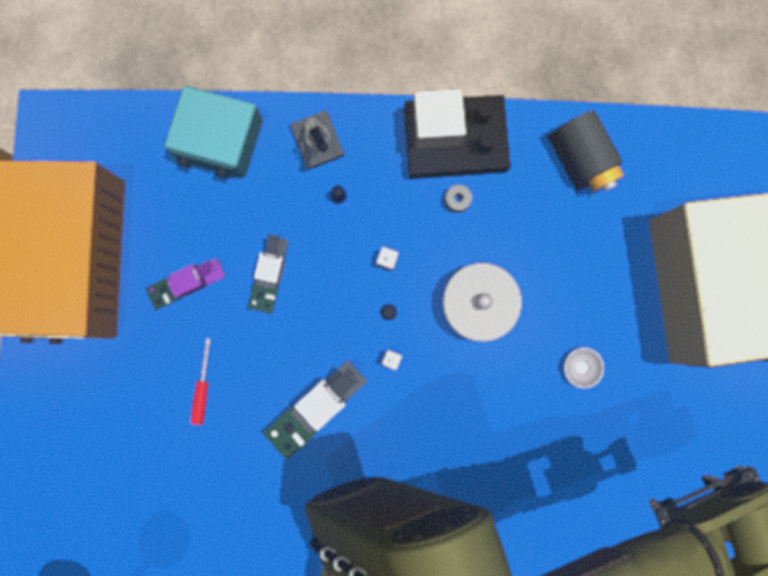

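Scene: heads at top-image (318,405) large silver, (267,268) small silver and (185,280) purple. Purple is excluded, so the smaller one at (267,268) is the one meant. The stand is at (482,301). Next I check it in a crop and measure.

```bash
python3 - <<'E'
from h import *
d=np.load("top0.npz");W=d["W"];img=d["img"]
s=np.load("scene0.npz")
a=cv2.resize(img[150:215,155:205],(450,585),interpolation=cv2.INTER_CUBIC)
b=cv2.resize(s["img"][155:210,322:368],(340,406),interpolation=cv2.INTER_CUBIC)
o=np.zeros((585,790,3),np.uint8);o[:,:450]=a;o[:406,450:]=b;cv2.imwrite("pics/crop.png",o)
def rep(W,name,x0,x1,y0,y1,z0,z1):
    P=W.reshape(-1,3);m=(P[:,0]>x0)&(P[:,0]<x1)&(P[:,1]>y0)&(P[:,1]<y1)&(P[:,2]>z0)&(P[:,2]<z1)
    P=P[m]
    if len(P)<5: print(name,len(P));return
    r=cv2.minAreaRect(P[:,:2].astype(np.float32));print(name,len(P),P.mean(0).round(1),np.median(P[:,2]).round(1),"rect",np.round(r[0],1),np.round(r[1],1),round(r[2],1))
for n,Wd in(("top",W),("scene",s["W"])):
    cy,cx=179,178
    c=W[cy,cx];print(n,c)
    x,y=c[:2]
    rep(Wd,"headtop",x-60,x+60,y-60,y+60,38,60)
    rep(Wd,"allhead",x-100,x+100,y-60,y+60,12,100)
    rep(Wd,"board",x-100,x+100,y-60,y+60,15,33)
    rep(Wd,"lever",x-100,x+100,y-60,y+60,56,90)
    q=W[215,325][:2] 
    rep(Wd,"plate",q[0]-90,q[0]+110,q[1]-110,q[1]+90,50,94)
    rep(Wd,"ball",q[0]-90,q[0]+110,q[1]-110,q[1]+90,97,150)
    P=Wd.reshape(-1,3)
for y,x,n in((172,258,"can_b"),(240,261,"can_a"),(208,259,"knob"),(130,225,"tube"),(132,306,"spool"),(245,389,"dish"),(280,212,"big"),(187,123,"purple"),(260,134,"drv"),(201,321,"ballpix"),(90,212,"spring")):
    print(n,W[y,x].round())
E
```

```text
top [603.40290972 244.26067445  44.94666324]
headtop 310 [607.9 241.6  48.2] 48.3 rect [607.9 241.7] [46.  68.6] 77.9
allhead 756 [585.4 245.7  39.1] 38.8 rect [593.7 245.3] [ 51.4 148. ] 78.5
board 340 [551.7 252.5  25.2] 25.1 rect [575.1 249. ] [ 51.4 110.1] 78.5
lever 87 [650.  233.2  68.5] 68.6 rect [647.8 234.3] [20.8 37.5] 77.2
plate 1982 [ 546.9 -171.    67.2] 67.0 rect [ 546.  -171.7] [144.2 145.6] 1.4
ball 72 [ 547.2 -172.3  102.7] 101.8 rect [ 548.1 -173.4] [25.5 26. ] 2.0
scene [603.40290972 244.26067445  44.94666324]
headtop 236 [605.2 240.7  46.7] 46.8 rect [611.  243.1] [47.6 68. ] 80.0
allhead 590 [592.3 241.6  36.7] 34.2 rect [592.  246.8] [ 52.  149.6] 80.1
board 269 [569.8 245.5  24.3] 23.9 rect [575.2 248.7] [ 52.2 116.2] 77.8
lever 43 [654.2 231.8  71.6] 74.0 rect [650.6 234.1] [21.5 30.2] 82.1
plate 1907 [ 552.6 -173.2   67. ] 66.8 rect [ 546.8 -172.2] [147.8 146.8] 10.6
ball 68 [ 550.6 -173.1  101.7] 102.0 rect [ 550.  -173.6] [25.6 22.4] 71.4
can_b [628.  12.  60.]
can_a [433.  -2.  61.]
knob [526.   6.  17.]
tube [749. 111.  56.]
spool [ 762. -132.   -4.]
dish [ 425. -388.    5.]
big [316. 135.  67.]
purple [576. 405.  47.]
drv [363. 370.  20.]
ballpix [ 546. -166.  101.]
spring [843. 145. 144.]
```

View pics/crop.png

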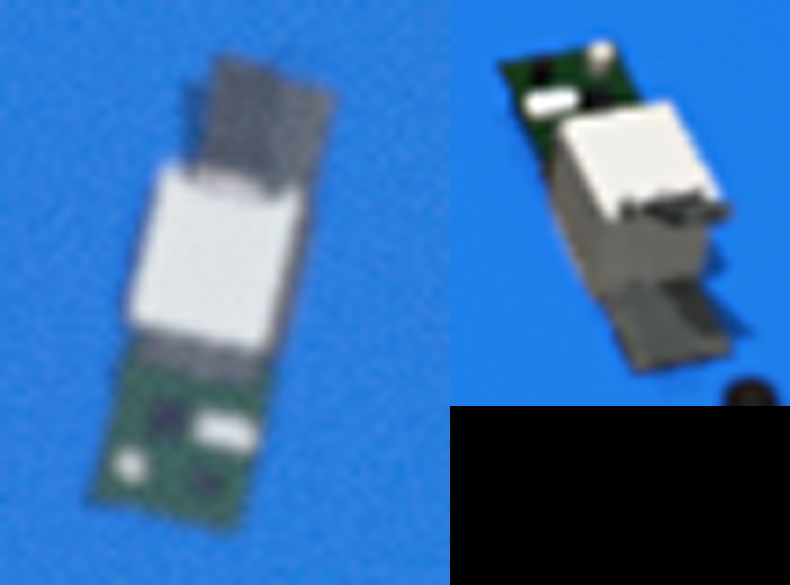

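The crop shows the small silver head upright: lever to the upper side (+x world), board below, lever raised. Now I refine its origin from the saved data.

```bash
python3 - <<'E'
from h import *
ps=-0.2
for n,w0 in(("top",150),("scene",130)):
    d=np.load(n+"0.npz");W=d["W"];img=d["img"].astype(int)
    m=(abs(W[...,0]-600)<90)&(abs(W[...,1]-243)<60)&(W[...,2]>42)&(W[...,2]<55)&(img.min(2)>w0)
    P=W[m];r=cv2.minAreaRect(P[:,:2].astype(np.float32));print(n,m.sum(),r,np.median(P[:,2]),P[:,:2].mean(0))
    m=(abs(W[...,0]-600)<110)&(abs(W[...,1]-243)<60)&(W[...,2]>12)
    P=W[m][:,:2]-[600,243];u=P@[np.cos(ps),np.sin(ps)];v=P@[-np.sin(ps),np.cos(ps)]
    print(u.min(),u.max(),v.min(),v.max())
    # plate circle & ball sphere fits
    from scipy.optimize import least_squares
    b=(np.hypot(W[...,0]-547,W[...,1]+172)<30)&(W[...,2]>92);B=W[b]
    f=least_squares(lambda p:np.linalg.norm(B-p,axis=1)-15,[547,-172,91],loss="soft_l1");print("ball",f.x,len(B))
    b=(np.hypot(W[...,0]-547,W[...,1]+172)<85)&(abs(W[...,2]-67)<6)
    h=cv2.convexHull(W[b][:,:2].astype(np.float32));print("circ",cv2.minEnclosingCircle(h),np.median(W[b][:,2]))
E
```

```text
top 253 ((605.4258422851562, 242.552978515625), (44.61851119995117, 52.24629211425781), 79.46163940429688) 47.99683038807325 [605.11359589 242.42108596]
-80.63072503281681 67.38318515060885 -24.715470044993463 26.703004213531127
ball [ 547.95133256 -173.28746848   91.88530495] 84
circ ((547.8982543945312, -172.76283264160156), 74.68645477294922) 66.9929000499244
scene 203 ((603.8269653320312, 243.4265594482422), (45.63900375366211, 53.81697082519531), 80.00785064697266) 46.85079495134892 [602.67297657 242.69876477]
-83.47243906152055 66.1240632479652 -25.043828590010772 27.079080638783612
ball [ 547.06074265 -172.58078748   90.34100425] 92
circ ((547.2509765625, -169.61654663085938), 77.12216186523438) 66.74328772140916
```

Call:
{"name": "arm_command", "arguments": {"plan": [[1,0,0,0,0.15],[1,0,0,0,0.15],[1,0,0,0,0.15],[1,0,0,0,0.15],[1,0,0,0,0]]}}

```text
clock: 0.72
eef_pos: [216.0, -505.7, 205.2]
eef_rot: [-3.141, 0.0, -0.195]
wrist_force: [-0.1, -0.2, -0.2]
finger_gap: 94.1
finger_force: 0.0
```

Call:
{"name": "arm_command", "arguments": {"plan": [[1,0.006,-0.02,0,0],[1,0.012,-0.0415,0,0],[1,0.012,-0.0415,0,0],[1,0.012,-0.0415,0,0],[1,0.012,-0.0415,0,0],[1,0.012,-0.0415,0,0],[1,0.012,-0.0415,0,0],[1,0.012,-0.0415,0,0],[1,0.012,-0.0415,0,0],[1,0.012,-0.0415,0,0],[1,0.012,-0.0415,0,0],[1,0.012,-0.0415,0,0],[1,0.012,-0.0415,0,0],[1,0.012,-0.0415,0,0],[1,0.012,-0.0415,0,0],[1,0.012,-0.0415,0,0],[1,0.012,-0.0415,0,0],[1,0.012,-0.0415,0,0],[1,0.012,-0.0415,0,0],[1,0.014,-0.043,0,0]]}}

```text
clock: 3.22
eef_pos: [605.0, 244.8, 205.6]
eef_rot: [-3.142, 0.0, -0.193]
wrist_force: [0.3, -0.5, 0.3]
finger_gap: 94.2
finger_force: 0.0
```

Call:
{"name": "arm_command", "arguments": {"plan": [[1,0,0,0,0],[1,0,0,0,0]]}}

```text
clock: 3.48
eef_pos: [604.7, 242.8, 205.3]
eef_rot: [3.141, 0.0, -0.194]
wrist_force: [-0.1, -0.5, -0.0]
finger_gap: 94.0
finger_force: 0.0
```

Call:
{"name": "arm_command", "arguments": {"plan": [[1,0,0,0.03,0],[1,0,0,0.04,0],[1,0,0,0.04,0],[1,0,0,0.035,0],[1,0,0,0.025,0],[1,0,0,0.015,0],[1,0,0,0.01,0],[1,0,0,0,0],[-1,0,0,0,0],[-1,0,0,0,0],[-1,0,0,0,0],[-1,0,0,0,0],[-1,0,0,0,0],[-1,0,0,0,0],[-1,0,0,0,0],[-1,0,0,0,0]], "newtons": 50}}

```text
clock: 5.48
eef_pos: [605.5, 242.7, 10.5]
eef_rot: [-3.142, 0.0, -0.196]
wrist_force: [0.7, 0.8, 0.7]
finger_gap: 43.7
finger_force: 50.0
```

Call:
{"name": "arm_command", "arguments": {"plan": [[-1,0,0,-0.01,0],[-1,0,0,-0.03,0],[-1,0,0,-0.04,0],[-1,0,0,-0.04,0],[-1,0,0,-0.03,0],[-1,0,0,-0.02,0],[-1,0,0,-0.01,0],[-1,0,0,0,0],[-1,0,0,0,0]]}}

```text
clock: 6.6
eef_pos: [605.1, 242.5, 189.2]
eef_rot: [3.141, 0.002, -0.196]
wrist_force: [0.9, 0.4, -4.6]
finger_gap: 43.5
finger_force: 50.0
```

```bash
python3 - <<'E'
from h import *
s=manip.read_state();print(s["eef_pos"],s["wrist_force"],s["moment"])
t=s["eef_pos"];ps=s["eef_rot"][2]
for n in("scene","top"):
    c=eyes.camera(n);W=cloud(c)
    P=W.reshape(-1,3);P=P[~np.isnan(P[:,0])]-t
    u=P[:,:2]@[np.cos(ps),np.sin(ps)];v=P[:,:2]@[-np.sin(ps),np.cos(ps)]
    m=(abs(u)<110)&(abs(v)<32)
    for lo,hi in((-12,-2),(2,11),(11,20),(25,33),(42,70)):
        k=m&(P[:,2]>lo)&(P[:,2]<hi)
        if k.sum(): print(n,lo,hi,k.sum(),np.percentile(u[k],[0,2,98,100]).round(1),np.percentile(v[k],[0,2,98,100]).round(1))
    k=m&(u<-50)&(P[:,2]>-5);print("board z",np.median(P[k,2]) if k.any() else 0)
    if n=="scene": cv2.imwrite("pics/lift.png",cv2.resize(c["img"][40:240,180:440],(780,600),interpolation=cv2.INTER_CUBIC))
E
```

```text
[605.10301704 242.54900648 189.24758715] [ 0.86693815  0.37482783 -4.55768392] [ 0.06533158  0.06045801 -0.05991925]
scene -12 -2 220 [-44.7   6.4  64.9  65.6] [-21.6 -21.   18.3  20.7]
scene 2 11 61 [-82.8 -74.4  25.4  25.6] [-31.4 -29.7  21.5  22.9]
scene 11 20 141 [-85.7 -83.2  25.1  25.7] [-32.  -28.7  22.7  31.6]
scene 25 33 57 [-19.8   6.6  26.   27. ] [-30.8 -28.7  29.   31.6]
scene 42 70 154 [-12.9  -8.   58.5  60.3] [-31.9 -31.8  31.3  31.9]
board z 299.3105726407957
top -12 -2 22 [49.3 50.2 65.6 65.9] [-20.3 -20.3  -7.5  -6.5]
top 2 11 2 [-31.  -31.  -30.6 -30.6] [22.5 22.6 25.6 25.7]
top 11 20 33 [-44.7 -44.3 -26.  -25.6] [-4.9 -3.2 24.4 24.6]
top 25 33 7 [-28.5 -28.5 -22.6 -22.5] [-6.8 -5.8 17.3 17.3]
board z 321.4076265393843
```

View pics/lift.png

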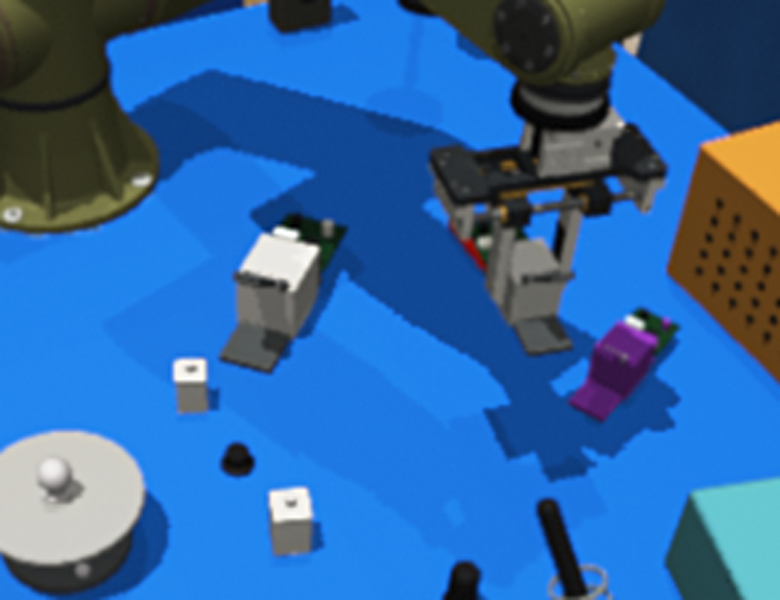

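The lifted head hangs level in the grip (crop px ~530,285), with its foot spanning u = -44.7..65.5 mm, so it is centred on the TCP. Moving over the ball.

Call:
{"name": "arm_command", "arguments": {"plan": [[-1,0.001,0.015,0,0],[-1,0.0017,0.03,0,0],[-1,0.0017,0.03,0,0],[-1,0.0017,0.03,0,0],[-1,0.0017,0.03,0,0],[-1,0.0017,0.03,0,0],[-1,0.0017,0.03,0,0],[-1,0.0017,0.03,0,0],[-1,0.0017,0.03,0,0],[-1,0.0017,0.03,0,0],[-1,0.0017,0.03,0,0],[-1,0.0017,0.03,0,0],[-1,0.0017,0.03,0,0],[-1,0.0017,0.03,0,0],[-1,0.0014,0.014,0,0],[-1,0,0,0,0],[-1,0,0,0,0],[-1,0,0,0,0]]}}

```text
clock: 8.95
eef_pos: [548.0, -172.2, 190.5]
eef_rot: [-3.141, 0.0, -0.195]
wrist_force: [0.1, 0.7, -4.5]
finger_gap: 43.5
finger_force: 50.0
```

```bash
python3 - <<'E'
from h import *
s=manip.read_state();print(s["eef_pos"],s["eef_rot"],s["wrist_force"],s["moment"])
t=s["eef_pos"];ps=s["eef_rot"][2]
from scipy.optimize import least_squares
for n in("scene",):
    c=eyes.camera(n);W=cloud(c)
    P0=W.reshape(-1,3);P0=P0[~np.isnan(P0[:,0])];P=P0-t
    u=P[:,:2]@[np.cos(ps),np.sin(ps)];v=P[:,:2]@[-np.sin(ps),np.cos(ps)]
    k=(abs(u)<110)&(abs(v)<32)&(P[:,2]>-13)&(P[:,2]<-2)
    print(k.sum(),np.percentile(u[k],[0,2,98,100]).round(1),np.percentile(v[k],[0,2,98,100]).round(1),P[k,2].min())
    B=P0[(np.hypot(P0[:,0]-547,P0[:,1]+172)<25)&(P0[:,2]>88)&(P0[:,2]<115)]
    f=least_squares(lambda p:np.linalg.norm(B-p,axis=1)-15,[547,-172,91],loss="soft_l1");print("ball",f.x,len(B))
    cv2.imwrite("pics/over.png",cv2.resize(c["img"][100:280,100:340],(780,585),interpolation=cv2.INTER_CUBIC))
E
```

```text
[ 547.96516805 -172.18797797  190.45487806] [-3.14144734e+00  2.00118090e-05 -1.95138936e-01] [ 0.10621268  0.70246888 -4.46060469] [ 0.04275278  0.03469399 -0.04524228]
259 [20.  21.9 64.5 65.9] [-20.8 -20.1  18.5  20.9] -11.954140380284144
ball [ 546.1498614  -172.25792696   91.01368504] 98
```

View pics/over.png

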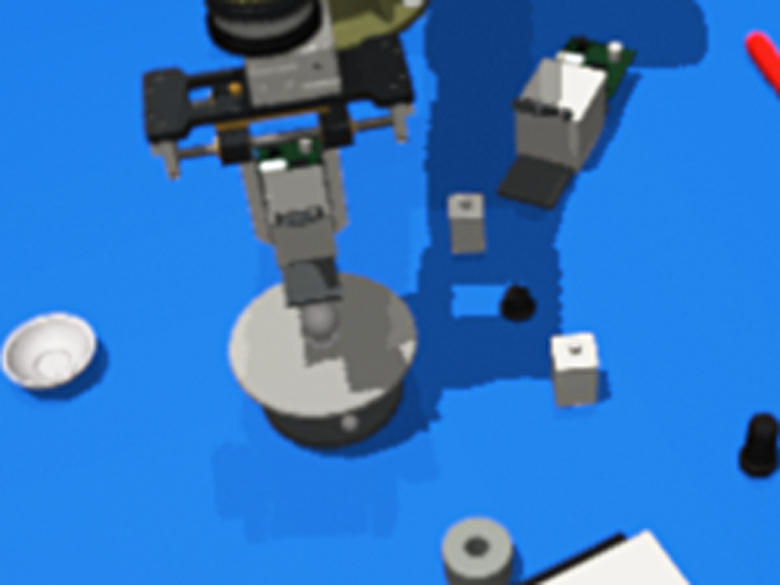

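The head hangs over the ball (crop px 320,320), aligned within ~1 mm. Descending towards the noses (expected at TCP z ≈ 91; home ≈ 77.5).

Call:
{"name": "arm_command", "arguments": {"plan": [[-1,-0.0007,0,0.02,0],[-1,0,0,0.025,0],[-1,0,0,0.02,0],[-1,0,0,0.007,0],[-1,0,0,0.004,0],[-1,0,0,0.004,0],[-1,0,0,0.004,0],[-1,0,0,0.004,0],[-1,0,0,0.004,0],[-1,0,0,0.003,0],[-1,0,0,0,0],[-1,0,0,0,0]]}}

```text
clock: 10.5
eef_pos: [547.2, -172.9, 95.6]
eef_rot: [3.141, -0.0, -0.196]
wrist_force: [0.2, -0.2, -5.2]
finger_gap: 43.7
finger_force: 50.0
```

Call:
{"name": "arm_command", "arguments": {"plan": [[-1,0,0,0.002,0],[-1,0,0,0.002,0],[-1,0,0,0.002,0],[-1,0,0,0.002,0],[-1,0,0,0,0],[-1,0,0,0,0]]}}

```text
clock: 11.25
eef_pos: [548.4, -173.2, 89.3]
eef_rot: [3.141, -0.004, -0.196]
wrist_force: [0.6, 1.0, 11.5]
finger_gap: 43.8
finger_force: 50.0
```

Call:
{"name": "arm_command", "arguments": {"plan": [[-1,0,0,0.001,0],[-1,0,0,0.001,0],[-1,0,0,0.001,0],[-1,0,0,0.001,0],[-1,0,0,0,0],[-1,0,0,0,0]]}}

```text
clock: 12.0
eef_pos: [548.2, -173.1, 85.1]
eef_rot: [3.141, -0.003, -0.196]
wrist_force: [-0.0, 1.9, 8.5]
finger_gap: 43.9
finger_force: 50.0
```

Call:
{"name": "arm_command", "arguments": {"plan": [[-1,0,0,0.001,0],[-1,0,0,0.001,0],[-1,0,0,0.001,0],[-1,0,0,0.001,0],[-1,0,0,0,0],[-1,0,0,0,0]]}}

```text
clock: 12.75
eef_pos: [547.2, -173.1, 78.9]
eef_rot: [3.142, -0.0, -0.196]
wrist_force: [6.7, -0.9, -4.9]
finger_gap: 43.8
finger_force: 50.0
```

Call:
{"name": "arm_command", "arguments": {"plan": [[-1,0,0,0.001,0],[-1,0,0,0.001,0],[-1,0,0,0,0],[-1,0,0,0,0]]}}

```text
clock: 13.25
eef_pos: [547.5, -172.9, 77.8]
eef_rot: [3.142, -0.001, -0.196]
wrist_force: [3.8, 0.6, 5.3]
finger_gap: 43.4
finger_force: 50.0
```

Call:
{"name": "arm_command", "arguments": {"plan": [[-1,0,0,0.0005,0],[-1,0,0,0,0],[-1,0,0,0,0]]}}

```text
clock: 13.62
eef_pos: [547.5, -172.9, 77.8]
eef_rot: [3.142, -0.001, -0.196]
wrist_force: [3.1, 2.7, 11.1]
finger_gap: 43.6
finger_force: 50.0
```

Stop felt (no motion, +6 N) at the expected height. Releasing and backing off.

Call:
{"name": "arm_command", "arguments": {"plan": [[1,0,0,0,0],[1,0,0,0,0],[1,0,0,0,0],[1,0,0,0,0],[1,0,0,0,0],[1,0,0,0,0],[1,0,0,-0.02,0],[1,0,0,-0.04,0],[1,0,0,-0.03,0],[1,0,0,-0.02,0],[1,0,0,0,0],[1,0,0,0,0]]}}

```text
clock: 15.12
eef_pos: [546.8, -172.8, 185.8]
eef_rot: [-3.141, 0.001, -0.196]
wrist_force: [0.5, 0.1, 0.8]
finger_gap: 93.7
finger_force: 0.0
```

```bash
python3 - <<'E'
from h import *
s=manip.read_state();print(s["eef_pos"],s["wrist_force"],s["finger_gap"])
ps=-.196;t=np.array([547.5,-172.9,67])
c=eyes.camera("scene");W=cloud(c)
P=W.reshape(-1,3);P=P[~np.isnan(P[:,0])]-t
u=P[:,:2]@[np.cos(ps),np.sin(ps)];v=P[:,:2]@[-np.sin(ps),np.cos(ps)]
for lo,hi in((3,9),(20,28),(44,50),(52,82)):
    k=(abs(u)<100)&(abs(v)<30)&(P[:,2]>lo)&(P[:,2]<hi)
    print(lo,hi,k.sum(),np.percentile(u[k],[0,2,98,100]).round(1),np.percentile(v[k],[0,2,98,100]).round(1),np.median(P[k,2]))
k=(u>-20)&(u<20)&(abs(v)<18)&(P[:,2]>40)&(P[:,2]<58);print("top plane",np.linalg.lstsq(np.c_[u[k],v[k],np.ones(k.sum())],P[k,2],rcond=None)[0])
k=(u>28)&(u<70)&(abs(v)<14)&(P[:,2]>45)&(P[:,2]<85);print("lever line",np.polyfit(u[k],P[k,2],1),k.sum())
cv2.imwrite("pics/home.png",cv2.resize(c["img"][100:250,110:310],(780,585),interpolation=cv2.INTER_CUBIC))
E
```

```text
[ 546.77890289 -172.7811181   185.84249303] [0.46594019 0.14258422 0.76939085] 93.73721724305648
3 9 215 [-11.3  22.6  65.5  72.5] [-29.1 -21.2  21.3  29.8] 5.877852055111134
20 28 195 [-90.9 -87.5  25.6  26.4] [-26.  -24.7  23.5  24.2] 24.02605405664292
44 50 237 [-28.9 -28.   25.   26.9] [-23.  -22.4  20.5  21.2] 46.751046761624366
52 82 54 [20.5 21.2 59.9 60.4] [-10.8 -10.3  12.5  15.1] 74.54967120145318
top plane [ 3.96853164e-03 -1.84447576e-02  4.68566221e+01]
lever line [ 0.69244246 38.00797468] 42
```

View pics/home.png

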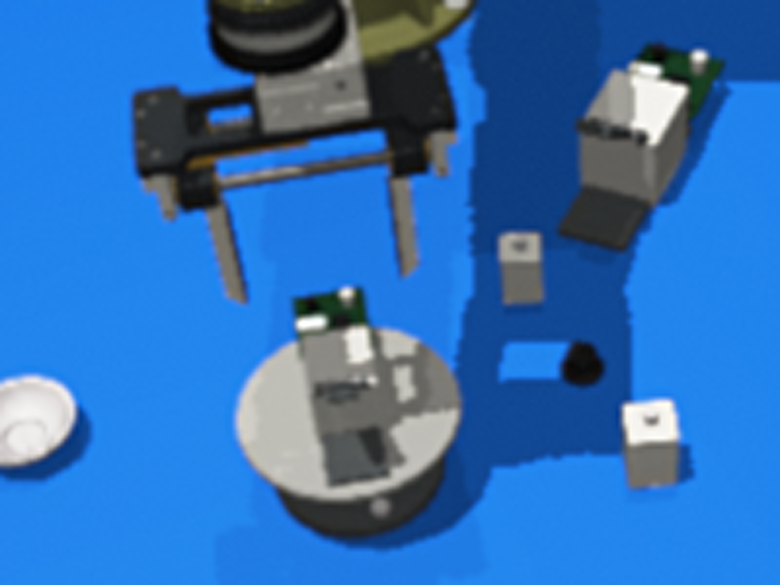

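Head is home: top 46.8 mm above the plate, level and centred, lever still up. Next I close the fingers, move over the pad and press.

Call:
{"name": "arm_command", "arguments": {"plan": [[-1,0.02,0,0,0],[-1,0.025,0,0,0],[-1,0.01,0,0,0],[-1,0,0,0,0],[-1,0,0,0,0],[-1,0,0,0,0],[-1,0,0,0,0],[-1,0,0,0,0],[-1,0,0,0.01,0],[-1,0,0,0.012,0],[-1,0,0,0.01,0],[-1,0,0,0.004,0],[-1,0,0,0,0],[-1,0,0,0,0]], "newtons": 20}}

```text
clock: 16.92
eef_pos: [601.3, -183.7, 151.4]
eef_rot: [3.141, -0.001, -0.196]
wrist_force: [0.0, 0.2, 0.2]
finger_gap: 0.5
finger_force: 0.0
```

Call:
{"name": "arm_command", "arguments": {"plan": [[-1,0,0,0.003,0],[-1,0,0,0.003,0],[-1,0,0,0.003,0],[-1,0,0,0.003,0],[-1,0,0,0,0]]}}

```text
clock: 17.55
eef_pos: [602.9, -184.1, 141.1]
eef_rot: [3.141, -0.006, -0.196]
wrist_force: [7.0, -0.7, 11.4]
finger_gap: 0.3
finger_force: 4.8
```

Call:
{"name": "arm_command", "arguments": {"plan": [[-1,0,0,0.003,0],[-1,0,0,0.003,0],[-1,0,0,0.003,0],[-1,0,0,0.003,0],[-1,0,0,0,0]]}}

```text
clock: 18.18
eef_pos: [601.9, -183.9, 127.9]
eef_rot: [3.141, -0.003, -0.196]
wrist_force: [3.1, -0.1, 4.3]
finger_gap: 0.2
finger_force: 2.0
```

Call:
{"name": "arm_command", "arguments": {"plan": [[-1,0,0,0.002,0],[-1,0,0,0.002,0],[-1,0,0,0.002,0],[-1,0,0,0.002,0],[-1,0,0,0,0]]}}

```text
clock: 18.8
eef_pos: [602.3, -184.0, 120.3]
eef_rot: [3.141, -0.004, -0.196]
wrist_force: [4.6, -0.4, 6.7]
finger_gap: 0.6
finger_force: 3.6
```

Call:
{"name": "arm_command", "arguments": {"plan": [[-1,0,0,0.001,0],[-1,0,0,0.001,0],[-1,0,0,0,0]]}}

```text
clock: 19.18
eef_pos: [602.6, -184.1, 119.5]
eef_rot: [3.141, -0.006, -0.196]
wrist_force: [1.9, -0.0, 15.2]
finger_gap: 0.7
finger_force: 8.0
```

Call:
{"name": "arm_command", "arguments": {"plan": [[-1,0,0,0.001,0],[-1,0,0,0,0],[-1,0,0,0,0]]}}

```text
clock: 19.55
eef_pos: [602.8, -184.1, 119.1]
eef_rot: [3.141, -0.006, -0.196]
wrist_force: [-0.9, 1.1, 19.4]
finger_gap: 0.3
finger_force: 10.3
```

Call:
{"name": "arm_command", "arguments": {"plan": [[-1,0,0,0.0005,0],[-1,0,0,0,0],[-1,0,0,0,0]]}}

```text
clock: 19.92
eef_pos: [602.8, -184.1, 119.0]
eef_rot: [3.141, -0.007, -0.196]
wrist_force: [-1.3, 1.3, 21.6]
finger_gap: 0.3
finger_force: 11.5
```

Call:
{"name": "arm_command", "arguments": {"plan": [[-1,0,0,-0.01,0],[-1,0,0,-0.03,0],[-1,0,0,-0.04,0],[-1,0,0,-0.03,0],[-1,-0.03,0,-0.02,0],[-1,-0.03,0,0,0],[-1,0,0,0,0],[-1,0,0,0,0]]}}

```text
clock: 20.92
eef_pos: [542.6, -172.0, 245.4]
eef_rot: [3.142, -0.0, -0.196]
wrist_force: [1.8, 0.9, 0.2]
finger_gap: 0.4
finger_force: 0.0
```

```bash
python3 - <<'E'
from h import *
s=manip.read_state();print(s["eef_pos"],s["wrist_force"])
ps=-.196;t=np.array([547.5,-172.9,67])
c=eyes.camera("scene");W=cloud(c)
P=W.reshape(-1,3);P=P[~np.isnan(P[:,0])]-t
u=P[:,:2]@[np.cos(ps),np.sin(ps)];v=P[:,:2]@[-np.sin(ps),np.cos(ps)]
for lo,hi in((3,9),(20,28),(44,50),(50,82)):
    k=(abs(u)<100)&(abs(v)<30)&(P[:,2]>lo)&(P[:,2]<hi)
    print(lo,hi,k.sum(),np.percentile(u[k],[0,2,98,100]).round(1),np.percentile(v[k],[0,2,98,100]).round(1),np.median(P[k,2]))
k=(u>-20)&(u<18)&(abs(v)<18)&(P[:,2]>40)&(P[:,2]<58);print("top plane",np.linalg.lstsq(np.c_[u[k],v[k],np.ones(k.sum())],P[k,2],rcond=None)[0])
k=(u>30)&(u<75)&(abs(v)<9)&(P[:,2]>45)&(P[:,2]<85);print("lever line",np.polyfit(u[k],P[k,2],1),k.sum())
cv2.imwrite("pics/end.png",cv2.resize(c["img"][100:250,110:310],(780,585),interpolation=cv2.INTER_CUBIC))
E
```

```text
[ 542.64206646 -172.0499034   245.42018028] [1.76997482 0.90956155 0.22515385]
3 9 189 [-45.1  20.4  65.5  70.1] [-29.9 -20.7  18.8  28.7] 5.439628230580411
20 28 171 [-89.  -88.   24.8  26.8] [-26.1 -24.9  23.6  24.2] 24.05693767909372
44 50 263 [-29.7 -27.3  58.6  68.2] [-22.9 -22.3  20.4  21.2] 47.0395340067239
50 82 120 [-19.9  -3.   69.7  71. ] [-20.6 -16.6  12.6  15.1] 51.854760203181
top plane [2.56690241e-03 2.01346427e-02 4.69101268e+01]
lever line [1.66693106e-02 5.03889453e+01] 97
```

View pics/end.png

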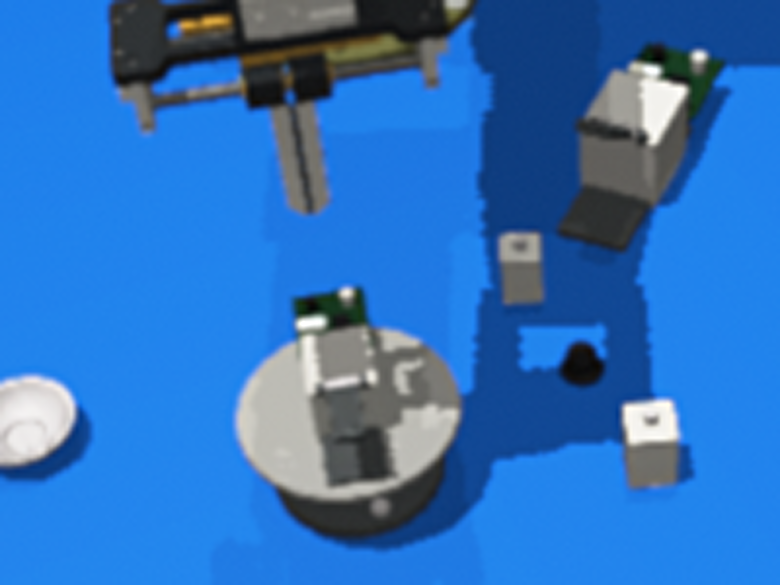

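The lever lies level (crop px 345,410; slope 0.017, so about 0.63 rad), the head is level at home, and the gripper is clear.

```bash
python3 -c "
from cell import ticket
print(ticket.sign_off())"
```

```text
the job is handed in; nothing more can be done
None
```

The head is home on the ball stand with its latch lever pressed down to about level (0.63 rad by camera), the gripper is clear, and the job was handed in at about 21 s; no verdict came back.

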